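# Pop the parts case open and set the power supply in its row

## Robot

A 7-joint arm with a two-finger parallel gripper is mounted at the origin on the work surface. World frame = base frame: x ahead of the robot, y to its left, z up, the work surface at z = 0. Lengths are in mm, angles in degrees, forces in N, time in s.
With the tool pointing down it reaches from about 400 to 850 mm from the base axis. Payload 6.9 kg.
Tool frame: the origin (TCP) lies at the centre of the arm's flange, where the gripper is bolted on; the fingertips stand 173 mm ahead of it and the grasp point (between the pads) lies 155 mm ahead of it (ctrl.grip_point_offset is the distance from the TCP to the grasp point, in mm); z points along the fingers, y is the line along which they close (so a half turn about z gives the same grasp; the last joint's range is limited). The gripper opens to 85 mm and grips with 20 to 120 N. Pads are 22 mm wide; open, the fingers measure 114 mm over their backs; the gripper's body (76 mm by 85 mm) begins 54 mm behind the grasp point. The pads swing forward as they close: fully open they stand 13 mm farther back than shut.
Start: joints at [72.451, 29.078, -13.613, 85.955, 7.202, 65.827, -8.869], TCP at [250.133, -572.758, 404.675] pointing down, gripper open.
Joint ranges: [-176.47, 176.47], [-13.61, 117.27], [-81.72, 77.17], [0.22, 143.17], [-87.28, 267.28], [10, 112.55], [-165.47, 165.47]. Speed limits (degrees/s): [136.94, 136.94, 180, 180, 180, 180, 180].

## Interface

Orientations are given as [roll, pitch, yaw] about the fixed x, y, z axes, in that order (R = Rz(yaw) Ry(pitch) Rx(roll)).
In Python, from bench import read_state, capture, job_done, ctrl gives the robot as it stands. The module is installed in compiled form; this text tells all that it offers.
- The arm moves only by the tool move_arm, never from a script. Its argument "plan" is one flat list of numbers, 6 for each row, row after row: the shift along the tool's x, y, z scaled (see below), then the turn, a rotation vector about the tool's x, y, z scaled (see below). In form: [dx, dy, dz, rx, ry, rz, dx, dy, dz, rx, ry, rz, ...]. A call has 1 to 20 rows; each row is the pose to reach, as a shift and turn from the pose commanded when the call began, along the tool's axes at that moment; what a row does not reach only later rows make up. The controller multiplies each number of a shift by 1000 mm and each number of a turn by pi/4 rad. A row lasts 1/8 s, in which the tool goes at most 62.5 mm and 10.7 degrees, less where a joint would pass 70% of its speed; a pose out of reach is approached as far as the arm can. A call with a number of a shift or a turn outside -1 to 1 is refused whole. A call with a gripper value outside its range is refused whole. "hand" is the finger opening in mm, from 0 to 85.4, set as the call begins (left out, the last holds). The fingers move at their own pace and stop on an object; "grip_force" is the grip in N (left out, the last holds). Time passes only in rows, so rows that repeat a pose let the fingers close. It gives the time, the measured TCP pose, the force, the opening and the grip force at its end, in the units of the state.
- read_state(): the state, without advancing time (a new reading comes with each control period).
- capture(name): name is "scene" or "top" or "wrist"; returns a dict with "img" (420x560x3 uint8, red, green, blue), "intrinsics" (3x3 intrinsics, pixels), "k1" (the pictures are not rectified: a ray, as slopes to the right and down, at radius r is drawn at 1 + k1 r^2 times it, then the intrinsics apply), "position" and "rotation" of the camera in the world; the wrist camera has in their place "T_tool_cam" (4x4, takes a point from camera to tool coordinates, whose origin is the TCP and whose axes are the flange's). Camera axes: x right, y down, z forward; pixel columns grow to the right and rows downward; lengths in mm; the calibration is good to about 2 mm. A picture is of the moment at which its call begins: read the wrist's pose just before it. There is no depth.
- job_done(): hands the job in; it is judged then, once.
The state is a dict: "clock": time; "q": joint angles; "dq": joint speeds; "effort": joint torques, N m; "eef_pos": TCP position; "ee_rot": TCP orientation; "force": force on the tool from outside, world axes, zero at the start; "ft_torque": the same for the moment, N m; "opening": finger opening in mm; "gripper_force": force on a finger pad.
Only numpy, scipy, OpenCV 4.12 (cv2) and the standard library are available. Lean on these libraries where they do the work, as an engineer would, in place of code of your own. Each camera call takes 0.05 s, during which the arm holds its last target. There are 200 camera calls.

## Task

Press the steel paddle latch on the long side of the closed black parts case so that the cover springs fully open by itself; never touch the cover. Then take the power supply (the longer of the two modules inside) out of the case and set it down gently, upright on its underside, on the bare stretch of the mounting plate, in the middle of the wide row with its length square across the two cable ducts, and let go of it. Leave the other module in its place in the case, and everything else on the bench where it is.

Things in the scene. Friction and masses are not known exactly. Their poses are not given: they have to be found in the camera images.
- case: Black plastic parts case, fixed to the bench. Lower shell 240 (x) x 160 (y) x 55 high, walls and floor 5 thick; the cover adds 30, so the closed case is 85 high. Origin: centre of its underside. Its x runs along the long sides; the cover's hinge is on the +y long side, the paddle latch in the middle of the -y long side.
- lid (a joint): Cover of the case: shell 240 x 160 x 30 hinged on the case's +y top edge (y = 80, z = 55 in its frame). 0 = closed, 2.2 rad = fully open, leaning out beyond the hinge. A spring throws it open in about 1 s when the latch lets go and holds it there; its free edge (-y) sweeps up on an arc of 175 mm radius. Not to be touched.
- lid_edge (a point): Middle of the top of the cover's free edge (160 mm from the hinge line, 30 mm above the shell's rim when closed); it moves with the cover. Its axes are the case's when closed.
- latch (a joint): Rocker latch of the case: level steel paddle 60 (case x) x 46, hinged along case x at y = -100, z = 30, outer edge at y = -151 (case frame), top 36 above the bench. Pressed straight down it turns: 0 = rest, 0.45 rad = stop. It frees the cover at about 0.17 rad (paddle 5 to 6 mm lower, 4 N); 6 N reaches the stop (13 mm lower). It springs back; no need to hold it once the cover has moved.
- paddle (a point): Point to press: on the paddle's top face, 34 mm outside the rocker's hinge (y = -134, z = 36 in the case frame at rest). It moves with the paddle.
- psu: Power supply: plain aluminium box 40 (x) x 105 (y) x 60 high, 0.25 to 0.5 kg, vent slots and terminals on top. Origin: centre of its underside. It stands loose on the case floor (5 mm above the bench), its length across the case (y within 0.06 rad of the case's y), in one of two places 55 mm either side of the case's middle along case x. Grip it across the 40 mm width, from above.
- contactor: The other module, grey plastic with a stepped top: 44 (x) x 70 (y) x 30 high with a 44 x 36 x 22 block on it (52 in all). Origin: centre of its underside. It stands in the other of the two places in the case and stays there.
- panel: Steel mounting plate 320 (x) x 285 (y) x 4, fixed flat on the bench. Three grey cable ducts along x, each 300 x 25, 45 high above the bench, centred at y = -120, -25, +120. Origin: centre of the underside. The narrow row (-120 to -25) is full of breakers, 58 high; the wide row, 120 between duct walls, is centred on y = +47.5.
- row (a point): Centre of the empty stretch of the wide row, on the plate's top face (4 mm above the bench). Axes as the panel: x along the row, y across it from duct to duct, z up. The free space is 120 wide in y and runs from x = -102 (a fixed grey terminal block 50 high) to about x = +100 (relay).
- relay: Loose grey relay, 36 (x) x 80 (y) x 57 high, standing at the +x end of the wide row. Origin: centre of its underside.
- screwdriver: Screwdriver 160 long lying on the bench between the case and the panel. Bystander.
- wrench: Open wrench lying on the bench to the right of the panel. Bystander.
- tape: Roll of tape, 100 diameter, 25 high, lying flat beyond the work. Bystander.
- mug: White mug, 80 diameter, 90 high, beyond the panel. Bystander.
- carton: Cardboard box 90 x 130 x 70 high, beyond the case. Bystander.

How it is judged (in metres and radians):
On the way, in this order (a step that is already met when the one before it is completed fails the run):
1. the cover has sprung fully open (2.0 rad or more) with the power supply still in the case (value of joint lid above 2 rad and distance of psu from where it was at the start of the episode below 0.02 m), for 0.2 s.
2. the power supply is lifted clear of the case (height (world z) of psu above 0.055 m), for 0.1 s.
At the end, for the whole second after the job is handed in: Power supply upright (3.5 deg) and at rest on the plate in the wide row, within 40 mm along and 15 mm across of the middle of the empty stretch, its length square across the row within 8 deg; cover fully open (over 2.0 rad); contactor upright within 30 mm of its place in the case (x of psu in the frame of row between -0.04 and 0.04 m and y of psu in the frame of row between -0.015 and 0.015 m and z of psu in the frame of row between -0.004 and 0.004 m and angle between psu's own z axis and vertical below 0.06 rad and angle between the y axis of psu and the y axis of row, either way round below 0.14 rad and linear speed of psu below 0.01 m/s and angular speed of psu below 0.05 rad/s and value of joint lid above 2 rad and distance of contactor from where it was at the start of the episode below 0.03 m and angle between contactor's own z axis and vertical below 0.1 rad); the robot touches nothing.
It fails at once if the robot touches the cover (contact force between lid and the fingers above 0.5 N or contact force between lid and the arm above 0.5 N).
It fails at once if the power supply is dropped: it falls faster than 0.5 m/s with no finger on it (linear speed of psu above 0.5 m/s and contact force between psu and the fingers below 0.1 N).
It fails at once if a bystander on the bench is moved more than 40 mm (distance of any of relay, screwdriver, wrench, tape, mug, carton from where it was at the start of the episode above 0.04 m).
It also fails if it takes over 54 s, if anything falls off the work surface, if the arm or the gripper's body presses on something with over 40 N, if the wrist force passes 120 N, or if a joint passes its speed limit or range.

## Working session

There is one attempt and no reset: what is moved stays moved. The work goes in short steps, Python scripts to look and compute and a tool call to move; the robot and the scene stay as the last step left them, time stands still between calls to the robot, and variables do not carry over. Pictures are saved under pics/ and viewed, at most 10 in all, crops included, and the job is handed in when it is done.

Besides the shell and the picture viewer there is one more tool, called after "Request:" by a JSON object that holds its "api" and its "payload", one argument or row to a line. move_arm: Moves the arm, as the interface text tells. Its arguments: {"type":"object","properties":{"plan":{"type":"array"},"hand":{"type":"number"},"grip_force":{"type":"number"}},"required":["plan"]}

```bash
mkdir -p pics; cat > h.py <<'E'
import numpy as np, cv2
from bench import read_state, capture, job_done, ctrl
from scipy.spatial.transform import Rotation as R
def snap(name,fn):
    s=read_state(); c=capture(name); cv2.imwrite('pics/'+fn+'.png',c['img'][:,:,::-1])
    if name=='wrist':
        Rt=R.from_euler('xyz',s['ee_rot'],degrees=True).as_matrix(); T=np.array(c['T_tool_cam'])
        c['rotation']=Rt@T[:3,:3]; c['position']=Rt@T[:3,3]+np.array(s['eef_pos'])
    d={k:np.array(c[k]) for k in('img','intrinsics','k1','position','rotation')}
    np.savez('pics/'+fn+'.npz',**d); return d
def ray(c,u,v):
    K=c['intrinsics'];k=float(c['k1'])
    x=cv2.undistortPoints(np.array([[[u,v]]],float),K,np.array([k,0,0,0,0.]))[0,0]
    return c['rotation']@np.array([x[0],x[1],1.])
def onz(c,u,v,z):
    d=ray(c,u,v);p=c['position'];return p+d*(z-p[2])/d[2]
def proj(c,P):
    q=np.asarray(c['rotation']).T@(np.asarray(P)-c['position']); x=q[:2]/q[2]; x=x*(1+float(c['k1'])*(x@x))
    return (c['intrinsics']@[x[0],x[1],1])[:2]
def ld(fn): return np.load('pics/'+fn+'.npz')
E
python3 - <<'E'
from h import *
s=read_state();print(s)
for n in('scene','top'):
    c=snap(n,n+'0');print(n,c['position'],c['rotation'].round(3).tolist(),c['intrinsics'].tolist(),c['k1'])
E
```

```text
{'clock': 0.0, 'q': array([ 72.449999  ,  29.12713306, -13.61153273,  86.00664722,
         7.20267242,  65.82666915,  -8.86977084]), 'dq': array([ 0.11465035, -0.01456281,  0.0019153 ,  0.00710455, -0.01750943,
        0.03560079,  0.03521448]), 'effort': array([-4.31448889e-04, -6.20603371e+01, -2.18753569e+00, -2.49659801e+01,
        1.24182602e-02,  1.18650013e-02,  1.57210927e-06]), 'eef_pos': array([ 250.0442467 , -572.61041083,  403.82595907]), 'ee_rot': array([-1.79898588e+02,  8.94747668e-04,  2.35974034e+01]), 'force': array([-0.08978481, -0.39886544,  0.37642988]), 'ft_torque': array([ 0.02172874,  0.00601807, -0.02343766]), 'gripper_force': 0.0, 'opening': 85.19796082204215}
scene [1449.87772629 -821.93378146  865.85557426] [-124.906, -0.756, 48.406] [[491.1538232439294, 0.0, 273.25530411169564], [0.0, 491.1538232439294, 208.78897783177268], [0.0, 0.0, 1.0]] -0.004829585768040049
top [ 468.19917776  -52.76214511 1315.64536661] [-173.056, 0.308, -91.102] [[421.04770264162613, 0.0, 281.35990933003256], [0.0, 421.04770264162613, 211.45476201592874], [0.0, 0.0, 1.0]] 0.04554855966083764
```

View pics/top0.png

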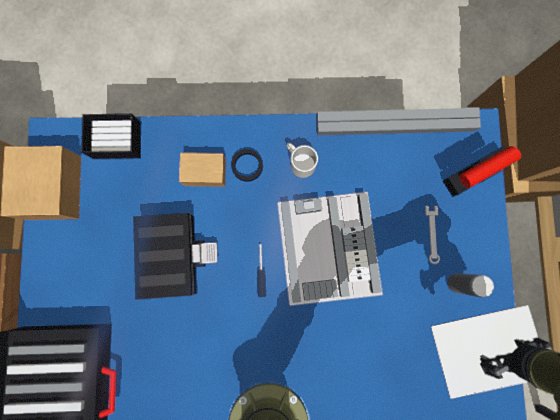

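View pics/scene0.png

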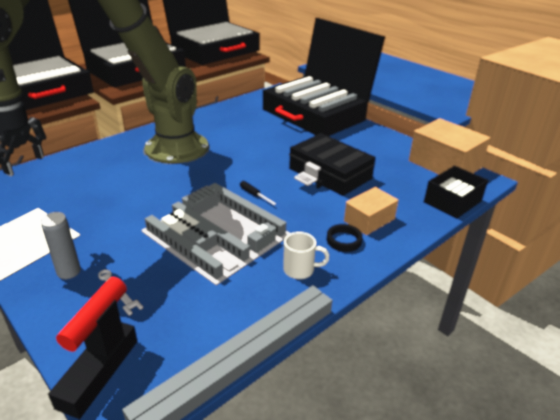

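```bash
sed -i "s/    d={k:np/    c['rotation']=np.array(c['rotation']); c['rotation']=c['rotation'] if c['rotation'].shape==(3,3) else R.from_euler('xyz',c['rotation'],degrees=True).as_matrix()\n    d={k:np/" h.py
python3 - <<'E'
from h import *
c=snap('top','top1'); print(c['rotation'].round(2).tolist())
im=c['img']; hsv=cv2.cvtColor(im,cv2.COLOR_RGB2HSV)
def comp(mask,roi):
    m=np.zeros(mask.shape,np.uint8); a,b,x,y=roi; m[b:y,a:x]=mask[b:y,a:x]*255
    cs,_=cv2.findContours(m,cv2.RETR_EXTERNAL,cv2.CHAIN_APPROX_NONE); return max(cs,key=cv2.contourArea)
def rect(cn,z):
    P=np.array([onz(c,u,v,z)[:2] for u,v in cn[:,0]],np.float32); r=cv2.minAreaRect(P); return r
print('case',rect(comp(hsv[...,2]<60,(125,205,215,305)),85))
print('paddle',rect(comp((hsv[...,1]<60)&(hsv[...,2]>120),(195,235,225,275)),36))
print('panel z4',rect(comp(hsv[...,1]<80,(272,185,392,310)),4))
big=cv2.resize(im[180:315,125:395],(800,400),interpolation=cv2.INTER_CUBIC); cv2.imwrite('pics/crop1.png',big[:,:,::-1])
E
```

```text
[[-0.02, -0.99, 0.12], [-1.0, 0.02, 0.0], [-0.01, -0.12, -0.99]]
case ((495.37286376953125, 258.5863952636719), (167.30638122558594, 253.82882690429688), 82.64579772949219)
paddle ((503.7428283691406, 173.69223022460938), (62.772071838378906, 45.38591766357422), 0.30338093638420105)
panel z4 ((513.0178833007812, -193.11521911621094), (323.3160705566406, 287.21954345703125), 5.627312183380127)
```

View pics/crop1.png

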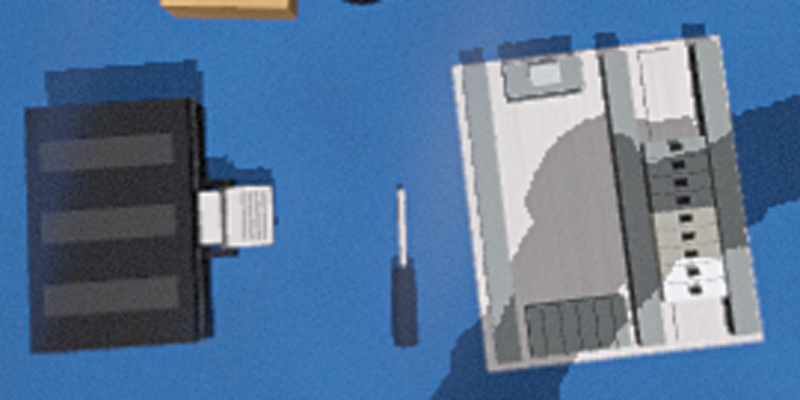

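```bash
python3 - <<'E'
from h import *
c=ld('top1'); s=270/800
f=lambda u,v,z: onz(c,125+u*s,180+v*s,z)[:2]
C=[f(25,108,85),f(192,98,85),f(198,342,85),f(32,352,85)]
print('cover',np.round(C,1).tolist(),np.mean(C,0))
for a,b in((3,0),(2,1)): d=C[b]-C[a]; print(np.linalg.norm(d),np.degrees(np.arctan2(d[1],d[0])))
p=np.array([513,-193.1]); a=np.radians(5.63); Rm=np.array([[np.cos(a),-np.sin(a)],[np.sin(a),np.cos(a)]])
for n,u,v,z in(('termTL',525,303,50),('termTR',620,295,50),('relBL',508,102,57),('relBR',583,92,57),('relTL',500,56,57),('ductL top',490,350,45),('mid duct right bottom', 662,345,45)):
    print(n,(Rm.T@(f(u,v,z)-p)).round(1))
print('row guess',p+Rm@[0,47.5])
print(ctrl.grip_point_offset, R.from_euler('xyz',read_state()['ee_rot'],degrees=True).as_matrix().round(2).tolist())
print(capture('wrist')['T_tool_cam'])
E
```

```text
cover [[612.1, 384.5], [618.7, 220.2], [380.8, 212.3], [375.1, 371.6]] [496.68733693 297.15578678]
237.28713261309932 3.1286406070357655
238.06845969735153 1.9081903601268535
termTL [-94.1  96.2]
termTR [-97.2   1. ]
relBL [107.9  88.8]
relBR [109.1  11.9]
relTL [155.8  91.2]
ductL top [-136.1  136.5]
mid duct right bottom [-151.   -34.5]
row guess [ 508.34006066 -145.82913196]
154.70000000000002 [[0.92, 0.4, -0.0], [0.4, -0.92, 0.0], [-0.0, -0.0, -1.0]]
[[ 8.47796859e-04 -9.53653695e-01 -3.00905154e-01  7.69667952e+01]
 [ 9.99998989e-01  1.15194995e-03 -8.33369981e-04 -1.52836215e+00]
 [ 1.14137404e-03 -3.00904143e-01  9.53653708e-01  3.04580225e+01]
 [ 0.00000000e+00  0.00000000e+00  0.00000000e+00  1.00000000e+00]]
```

```bash
cat >> h.py <<'E'
def goal(p,yaw,tilt=0,off=173):
    """tip/grasp point p at off ahead of the flange; prints shift and turn numbers from the present pose"""
    s=read_state(); R0=R.from_euler('xyz',s['ee_rot'],degrees=True)
    Rg=R.from_euler('z',yaw,degrees=True)*R.from_euler('x',180,degrees=True)*R.from_euler('y',tilt,degrees=True)
    t=np.array(p,float)-Rg.as_matrix()[:,2]*off
    d=R0.inv().apply(t-s['eef_pos'])/1000; r=(R0.inv()*Rg).as_rotvec()/(np.pi/4)
    print('tcp',t.round(1),'shift',d.round(4),'turn',r.round(4),'toolz',Rg.as_matrix()[:,2].round(2),'clk',s['clock'])
E
python3 - <<'E'
from h import *
goal([503.5,174,110],92.5,20)
E
```

```text
tcp [506.1 114.9 272.6] shift [ 0.5098 -0.5275  0.1322] turn [ 0.2659  0.3885 -1.5151] toolz [-0.01  0.34 -0.94] clk 0.2
```

Request:
{"api": "move_arm", "payload": {
  "plan": [0.3,-0.31,0.0,0.1,0.15,-0.8,0.3,-0.31,0.0,0.1,0.15,-0.8,0.3,-0.31,0.0,0.1,0.15,-0.8,0.3,-0.31,0.0,0.1,0.15,-0.8,0.3,-0.31,0.0,0.1,0.15,-0.8,0.3,-0.31,0.0,0.1,0.15,-0.8,0.3,-0.31,0.0,0.1,0.15,-0.8,0.3,-0.31,0.0,0.1,0.15,-0.8,0.3,-0.31,0.0,0.1,0.15,-0.8],
  "hand": 0
}}

```text
clock: 1.32
eef_pos: [400.9, -168.9, 404.7]
ee_rot: [-177.8, -7.6, 59.5]
force: [-0.1, -0.4, -0.4]
opening: -0.3
gripper_force: 0.0
```

```bash
python3 - <<'E'
from h import *
goal([503.5,174,110],92.5,20); print(read_state()['q'])
E
```

```text
tcp [506.1 114.9 272.6] shift [ 0.2777 -0.0467  0.1725] turn [ 0.1288  0.2533 -0.7174] toolz [-0.01  0.34 -0.94] clk 1.325
[ 4.98066149e+01  1.43875259e+01 -3.39090165e+01  1.12139950e+02
  3.27262338e-02  5.61320298e+01 -1.36247467e+01]
```

Request:
{"api": "move_arm", "payload": {
  "plan": [0.278,-0.047,0.172,0.13,0.253,-0.717,0.278,-0.047,0.172,0.13,0.253,-0.717,0.278,-0.047,0.172,0.13,0.253,-0.717,0.278,-0.047,0.172,0.13,0.253,-0.717,0.278,-0.047,0.172,0.13,0.253,-0.717,0.278,-0.047,0.172,0.13,0.253,-0.717,0.278,-0.047,0.172,0.13,0.253,-0.717,0.278,-0.047,0.172,0.13,0.253,-0.717]
}}

```text
clock: 2.33
eef_pos: [506.5, 113.4, 273.2]
ee_rot: [-179.9, -20.0, 92.3]
force: [0.1, 0.1, -0.1]
opening: -0.2
gripper_force: 0.0
```

```bash
python3 - <<'E'
from h import *
c=snap('wrist','w1'); print(read_state()['q'].round(1), read_state()['eef_pos'],proj(c,[503.5,166,36]))
goal([503.5,174,37],92.5,20)
E
```

```text
[ 18.6  33.3 -40.8 113.3   2.9  35.3 -16.4] [506.47280446 113.40457843 273.37511775] [285.87366524 268.89393822]
tcp [506.1 114.9 199.6] shift [-0.0238 -0.0003  0.0699] turn [ 0.0006  0.0006 -0.0046] toolz [-0.01  0.34 -0.94] clk 2.375
```

View pics/w1.png

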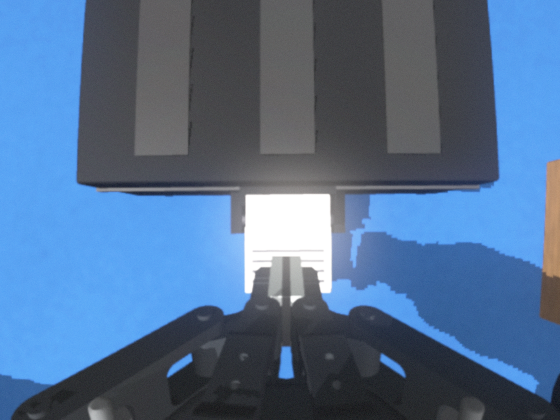

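```bash
python3 - <<'E'
from h import *
c=ld('w1')
a=onz(c,247,292,36);b=onz(c,331,292,36);print(a,b,(a+b)/2)
L=onz(c,78,180,85);Rr=onz(c,498,180,85);d=L-Rr;print(L,Rr,(L+Rr)/2,np.linalg.norm(d),np.degrees(np.arctan2(-d[1],-d[0])))
E
```

```text
[477.29675042 148.91981909  36.        ] [535.34186802 151.31442409  36.        ] [506.31930922 150.11712159  36.        ]
[383.43932124 216.9820499   85.        ] [621.39924322 226.78403547  85.        ] [502.41928223 221.88304268  85.        ] 238.16171688728267 2.3587799229021065
```

Request:
{"api": "move_arm", "payload": {
  "plan": [-0.012,0.002,0.03,0,0,0,-0.0207,0.002,0.0616,0,0,0,-0.0207,0.002,0.0616,0,0,0,-0.0224,0.002,0.0663,0,0,0,-0.0238,0.002,0.0701,0,0,0,-0.0252,0.002,0.0738,0,0,0,-0.0265,0.002,0.0776,0,0,0,-0.0276,0.002,0.0804,0,0,0,-0.0276,0.002,0.0804,0,0,0,-0.0276,0.002,0.0804,0,0,0]
}}

```text
clock: 3.62
eef_pos: [508.7, 116.9, 189.0]
ee_rot: [179.9, -20.0, 92.4]
force: [0.0, -6.1, 12.1]
opening: -0.1
gripper_force: 6.8
```

```bash
python3 - <<'E'
from h import *
s=read_state();print(s['force'],s['eef_pos'])
c=snap('top','top2')
E
```

```text
[ 1.01063103e-02 -6.13728266e+00  1.21492711e+01] [508.73595905 116.91889404 188.97768917]
```

View pics/top2.png

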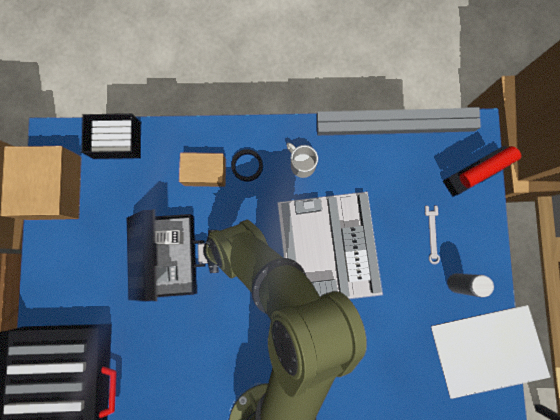

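Request:
{"api": "move_arm", "payload": {
  "plan": [0,0,-0.04,0,0,0,0,0,-0.09,0,0,0,0,0,-0.09,0,0,0],
  "hand": 60
}}

```text
clock: 4.05
eef_pos: [510.4, 86.1, 275.3]
ee_rot: [179.8, -20.0, 92.5]
force: [0.7, -0.1, -0.3]
opening: 54.5
gripper_force: 0.0
```

```bash
python3 - <<'E'
from h import *
print(read_state()['force'])
goal([503,211,210],92.4,0)
E
```

```text
[ 0.65584555 -0.13209482 -0.32863189]
tcp [503. 211. 383.] shift [ 0.1544 -0.0017 -0.0583] turn [ 0.0049 -0.4452  0.0006] toolz [ 0.  0. -1.] clk 4.05
```

Request:
{"api": "move_arm", "payload": {
  "plan": [0.05,-0.002,-0.06,0.005,-0.2,0,0.1,-0.002,-0.058,0.005,-0.4,0,0.154,-0.002,-0.058,0.005,-0.445,0,0.154,-0.002,-0.058,0.005,-0.445,0,0.154,-0.002,-0.058,0.005,-0.445,0,0.154,-0.002,-0.058,0.005,-0.445,0,0.154,-0.002,-0.058,0.005,-0.445,0]
}}

```text
clock: 4.92
eef_pos: [502.6, 209.5, 379.4]
ee_rot: [-179.7, 0.0, 92.4]
force: [0.3, 0.5, -0.3]
opening: 59.9
gripper_force: 0.0
```

```bash
python3 - <<'E'
from h import *
c=snap('wrist','w2'); print(c['position'],read_state()['q'].round(1))
for x in(-55,55): print(x,proj(c,[499.6+x,301.4+x*.041,65]))
E
```

```text
[498.52017066 287.87104964 348.90830261] [ -4.1  25.2 -31.3 100.1  14.7  59.1 -38.2]
-55 [221.00608623  85.17078752]
55 [358.94784201  85.39233107]
```

View pics/w2.png

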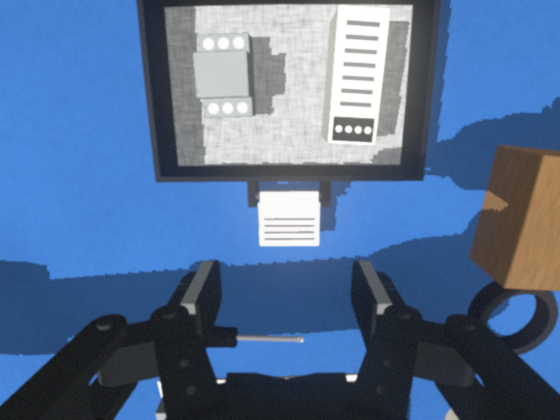

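```bash
python3 - <<'E'
from h import *
c=ld('w2'); im=c['img']
P=np.array([onz(c,u,v,65)[:2] for u,v in((334,142),(376,144),(388,9),(338,5))]);print(P.round(1).tolist(),P.mean(0))
m=((im.min(2)>175)|0).astype(np.uint8)*255; m[:, :320]=0; m[:,395:]=0; m[150:]=0
m=cv2.morphologyEx(m,cv2.MORPH_CLOSE,np.ones((15,15)))
m=cv2.morphologyEx(m,cv2.MORPH_OPEN,np.ones((9,9)))
cn=max(cv2.findContours(m,0,1)[0],key=cv2.contourArea); Q=np.array([onz(c,u,v,65)[:2] for u,v in cn[:,0]],np.float32)
print(cv2.boundingRect(cn),cv2.minAreaRect(Q))
E
```

```text
[[538.3, 257.9], [573.5, 258.0], [571.5, 360.5], [533.3, 361.1]] [554.15941782 309.37829047]
(320, 0, 75, 150) ((554.1867065429688, 309.32049560546875), (62.176849365234375, 113.6634521484375), 3.9638803005218506)
```

```bash
python3 - <<'E'
from h import *
goal([554,309,120],92,0,155)
goal([554,309,42],92,0,155)
E
```

```text
tcp [554. 309. 275.] shift [0.097  0.0561 0.1042] turn [-0.0071  0.0003  0.0086] toolz [ 0.  0. -1.] clk 4.975
tcp [554. 309. 197.] shift [0.0971 0.0565 0.1822] turn [-0.0071  0.0003  0.0086] toolz [ 0.  0. -1.] clk 4.975
```

Request:
{"api": "move_arm", "payload": {
  "plan": [0.05,0.03,0.04,-0.007,0,0.008,0.097,0.056,0.08,-0.007,0,0.008,0.097,0.056,0.104,-0.007,0,0.008,0.097,0.056,0.104,-0.007,0,0.008,0.097,0.056,0.104,-0.007,0,0.008,0.097,0.056,0.104,-0.007,0,0.008]
}}

```text
clock: 5.72
eef_pos: [553.9, 309.5, 277.7]
ee_rot: [179.8, -0.1, 92.1]
force: [-0.6, -1.0, 0.0]
opening: 59.8
gripper_force: 0.0
```

```bash
python3 - <<'E'
from h import *
c=snap('wrist','w3'); goal([554,309,42],92,0,155)
im=c['img'].copy()
for x in(-20,20):
  for y in(-52.5,-20,0,20,52):
    p=proj(c,[554+x,309+y,65]); cv2.circle(im,(int(p[0]),int(p[1])),2,(255,0,0),-1)
cv2.imwrite('pics/w3m.png',im[:,:,::-1])
E
```

```text
tcp [554. 309. 197.] shift [-0.0007 -0.0001  0.0807] turn [ 0.0043 -0.0012  0.0016] toolz [ 0.  0. -1.] clk 5.775
```

View pics/w3m.png

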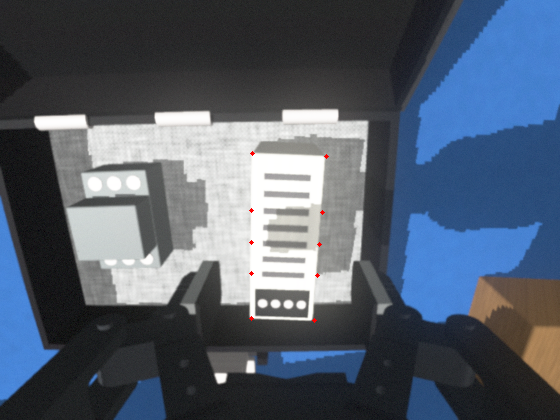

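Request:
{"api": "move_arm", "payload": {
  "plan": [0,0,0.03,0,0,0.036,-0.0005,0,0.06,0.002,0,0.036,-0.0005,0,0.075,0.002,0,0.036,-0.0005,0,0.08,0.002,0,0.036,-0.0005,0,0.08,0.002,0,0.036,-0.0005,0,0.08,0.002,0,0.036]
}}

```text
clock: 6.52
eef_pos: [553.8, 310.2, 196.9]
ee_rot: [180.0, -0.1, 90.5]
force: [-0.3, -0.2, 0.4]
opening: 59.9
gripper_force: 0.0
```

Request:
{"api": "move_arm", "payload": {
  "plan": [0,0,0,0,0,0,0,0,0,0,0,0,0,0,0,0,0,0,0,0,0,0,0,0,0,0,0,0,0,0,0,0,0,0,0,0],
  "hand": 30,
  "grip_force": 50
}}

```text
clock: 7.28
eef_pos: [553.8, 310.1, 196.8]
ee_rot: [180.0, -0.1, 90.5]
force: [0.4, -1.2, 5.3]
opening: 39.5
gripper_force: 51.6
```

Request:
{"api": "move_arm", "payload": {
  "plan": [0,0,-0.01,0,0,0,0,0,-0.03,0,0,0,0,0,-0.055,0,0,0,0,0,-0.08,0,0,0,0,0,-0.105,0,0,0,0,0,-0.12,0,0,0,0,0,-0.12,0,0,0,0,0,-0.12,0,0,0]
}}

```text
clock: 8.28
eef_pos: [553.3, 309.6, 314.8]
ee_rot: [-179.9, 0.0, 90.5]
force: [0.6, 0.5, -3.3]
opening: 39.6
gripper_force: 50.9
```

```bash
python3 - <<'E'
from h import *
a=np.radians(5.63); Rm=np.array([[np.cos(a),-np.sin(a)],[np.sin(a),np.cos(a)]])
r=np.array([513,-193.1])+Rm@[5,47.5]; print(r, read_state()['force'])
goal([r[0],r[1]-60,160],95.6,0,155)
E
```

```text
[ 513.3159415  -145.33861203] [ 0.58263114  0.48403553 -3.25547465]
tcp [ 513.3 -205.3  315. ] shift [-5.145e-01 -4.480e-02  3.000e-04] turn [-0.0028  0.0009 -0.1126] toolz [ 0.  0. -1.] clk 8.275
```

Request:
{"api": "move_arm", "payload": {
  "plan": [-0.02,0,0,0,0,-0.01,-0.06,0,0,0,0,-0.03,-0.1,-0.01,0,0,0,-0.05,-0.145,-0.015,0,0,0,-0.07,-0.19,-0.02,0,0,0,-0.09,-0.235,-0.025,0,0,0,-0.11,-0.28,-0.03,0,0,0,-0.11,-0.325,-0.035,0,0,0,-0.11,-0.37,-0.04,0,0,0,-0.112,-0.415,-0.045,0,0,0,-0.112,-0.455,-0.045,0,0,0,-0.112,-0.49,-0.045,0,0,0,-0.112,-0.51,-0.045,0,0,0,-0.112,-0.514,-0.045,0,0,0,-0.112,-0.514,-0.045,0,0,0,-0.112,-0.514,-0.045,0,0,0,-0.112]
}}

```text
clock: 10.28
eef_pos: [513.6, -202.8, 315.9]
ee_rot: [-180.0, -0.1, 95.7]
force: [0.1, 0.5, -3.4]
opening: 39.7
gripper_force: 51.0
```

```bash
python3 - <<'E'
from h import *
c=snap('wrist','w4'); im=c['img'].copy()
a=np.radians(5.63); Rm=np.array([[np.cos(a),-np.sin(a)],[np.sin(a),np.cos(a)]])
for P in((-160,142.5,4),(160,142.5,4),(-97,107.5,45),(0,107.5,45),(100,107.5,45),(-102,107.5,4),(105,107.5,4),(-97,-12.5,45),(0,-12.5,45),(100,-12.5,45)):
    w=np.array([513,-193.1])+Rm@P[:2]; p=proj(c,[*w,P[2]]); print(P,p.round(0)); cv2.circle(im,(int(p[0]),int(p[1])),2,(255,0,0),-1)
cv2.imwrite('pics/w4m.png',im[:,:,::-1])
E
```

```text
(-160, 142.5, 4) [79.  6.]
(160, 142.5, 4) [496.   8.]
(-97, 107.5, 45) [141.  44.]
(0, 107.5, 45) [288.  42.]
(100, 107.5, 45) [438.  45.]
(-102, 107.5, 4) [156.  52.]
(105, 107.5, 4) [422.  53.]
(-97, -12.5, 45) [159. 215.]
(0, -12.5, 45) [287. 216.]
(100, -12.5, 45) [419. 216.]
```

View pics/w4m.png

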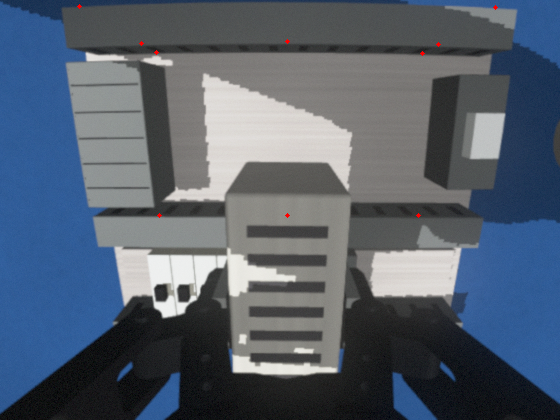

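```bash
python3 - <<'E'
from h import *
c=ld('w4')
a=np.radians(5.63); Rm=np.array([[np.cos(a),-np.sin(a)],[np.sin(a),np.cos(a)]])
f=lambda u,v,z:(Rm.T@(onz(c,u,v,z)[:2]-[513,-193.1])).round(1)
print('term',f(173,190,4),f(165,67,4),f(154,205,50),'relay',f(428,184,4),f(432,78,4))
print('ductL',f(100,47,45),f(480,47,45),'mid',f(150,216,45),f(430,216,45))
print('psu top far corners',f(228,194,160),f(348,194,160),'bottom far',f(246,163,120),f(333,163,120))
s=read_state();print('grasp',Rm.T@(s['eef_pos'][:2]-[513,-193.1]),s['eef_pos'],s['ee_rot'])
r=np.array([513,-193.1])+Rm@[5,46]
goal([*r,41+60],95.63,0,155)
E
```

```text
term [-98.5  -3.2] [-96.1  96.5] [-97.9  -2.8] relay [121.8   2.7] [114.9  89.2]
ductL [-125.6  106.1] [128.9 106.9] mid [-104.1  -13.1] [108.7 -12.6]
psu top far corners [-23.3  35.1] [22.9 35.2] bottom far [-20.7  40.2] [22.3 40.3]
grasp [-0.40587745 -9.88544377] [ 513.56588188 -202.97757626  315.88125266] [-1.79968054e+02 -4.32647559e-02  9.57097004e+01]
tcp [ 513.5 -146.8  256. ] shift [0.0558 0.0055 0.0599] turn [-0.0007 -0.001   0.0018] toolz [ 0.  0. -1.] clk 10.325
```

```bash
python3 - <<'E'
from h import *
c=ld('w4')
a=np.radians(5.63); Rm=np.array([[np.cos(a),-np.sin(a)],[np.sin(a),np.cos(a)]])
f=lambda u,v,z:(Rm.T@(onz(c,u,v,z)[:2]-[513,-193.1])).round(1)
print('top',f(228,194,184),f(348,194,184),f(234,372,184),f(338,372,184),'bottom',f(246,163,124),f(333,163,124))
E
```

```text
top [-19.   41.5] [18.3 41.6] [-20.5 -28.1] [ 18.9 -28. ] bottom [-20.2  40.9] [21.7 41. ]
```

Request:
{"api": "move_arm", "payload": {
  "plan": [0.02,0.002,0,0,0,0,0.045,0.005,0,0,0,0,0.058,0.0055,0,0,0,0,0.058,0.0055,0.01,0,0,0,0.058,0.0055,0.03,0,0,0,0.058,0.0055,0.05,0,0,0,0.058,0.0055,0.07,0,0,0,0.058,0.0055,0.09,0,0,0,0.058,0.0055,0.105,0,0,0,0.058,0.0055,0.113,0,0,0,0.058,0.0055,0.113,0,0,0,0.058,0.0055,0.113,0,0,0]
}}

```text
clock: 11.82
eef_pos: [513.4, -146.3, 203.3]
ee_rot: [180.0, 0.0, 95.6]
force: [0.1, 0.9, -2.2]
opening: 39.4
gripper_force: 51.0
```

```bash
python3 - <<'E'
from h import *
s=read_state(); a=np.radians(5.63); Rm=np.array([[np.cos(a),-np.sin(a)],[np.sin(a),np.cos(a)]])
print(Rm.T@(s['eef_pos'][:2]-[513,-193.1]),s['eef_pos'],s['ee_rot'],s['force'])
E
```

```text
[ 4.99820647 46.54939958] [ 513.40741431 -146.28480286  203.29263837] [1.79986895e+02 6.29647450e-03 9.55668902e+01] [ 0.13720328  0.94773744 -2.1924037 ]
```

Request:
{"api": "move_arm", "payload": {
  "plan": [0.0015,0,0.002,0,0,0,0.0015,0,0.004,0,0,0,0.0015,0,0.005,0,0,0,0.0015,0,0.006,0,0,0,0.0015,0,0.006,0,0,0]
}}

```text
clock: 12.45
eef_pos: [513.0, -144.8, 196.7]
ee_rot: [-180.0, -0.0, 95.6]
force: [-0.2, 0.2, -2.4]
opening: 39.3
gripper_force: 51.0
```

Request:
{"api": "move_arm", "payload": {
  "plan": [0,0,0.0007,0,0,0,0,0,0.0014,0,0,0,0,0,0.0014,0,0,0]
}}

```text
clock: 12.82
eef_pos: [513.0, -144.7, 195.7]
ee_rot: [-180.0, 0.0, 95.6]
force: [-1.3, -1.0, 3.1]
opening: 39.6
gripper_force: 51.4
```

Request:
{"api": "move_arm", "payload": {
  "plan": [0,0,0.0003,0,0,0,0,0,0.0003,0,0,0,0,0,0.0003,0,0,0],
  "grip_force": 20
}}

```text
clock: 13.2
eef_pos: [512.9, -144.7, 195.7]
ee_rot: [-180.0, 0.0, 95.6]
force: [-2.9, 1.3, 6.4]
opening: 39.6
gripper_force: 52.1
```

Request:
{"api": "move_arm", "payload": {
  "plan": [0,0,0,0,0,0,0,0,0,0,0,0,0,0,0,0,0,0,0,0,0,0,0,0],
  "hand": 62
}}

```text
clock: 13.7
eef_pos: [513.0, -144.7, 195.0]
ee_rot: [-180.0, -0.0, 95.6]
force: [-0.2, -0.8, -0.1]
opening: 61.7
gripper_force: 0.0
```

Request:
{"api": "move_arm", "payload": {
  "plan": [0,0,-0.01,0,0,0,0,0,-0.03,0,0,0,0,0,-0.06,0,0,0,0,0,-0.1,0,0,0,0,0,-0.14,0,0,0,-0.04,0,-0.16,0,0,0,-0.08,0,-0.16,0,0,0,-0.08,0,-0.16,0,0,0,-0.08,0,-0.16,0,0,0]
}}

```text
clock: 14.82
eef_pos: [520.6, -223.8, 355.3]
ee_rot: [-180.0, -0.1, 95.6]
force: [-0.9, 0.4, -1.2]
opening: 61.6
gripper_force: 0.0
```

```bash
python3 - <<'E'
from h import *
c=snap('wrist','w5'); t=snap('top','top3')
im=np.hstack([cv2.resize(c['img'],(420,315)),cv2.resize(t['img'][185:320,115:275],(373,315))]); cv2.imwrite('pics/f.png',im[:,:,::-1])
E
```

```text
(no output)
```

View pics/f.png

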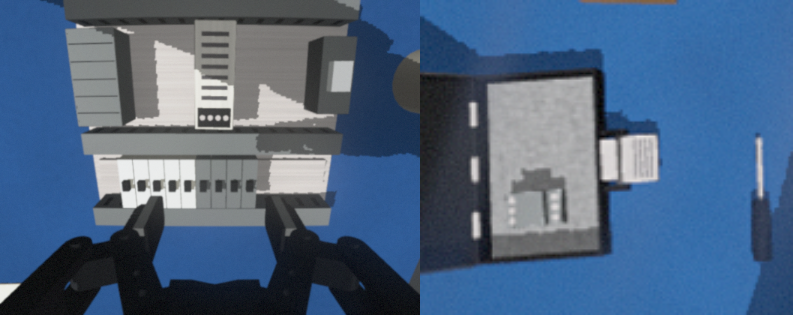

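```bash
python3 - <<'E'
from h import *
c=ld('w5'); a=np.radians(5.63); Rm=np.array([[np.cos(a),-np.sin(a)],[np.sin(a),np.cos(a)]])
P=[(Rm.T@(onz(c,u,v,64)[:2]-[513,-193.1])-[5,47]).round(1) for u,v in((259,27),(313,27),(309,173),(260,173))]
print(P,np.mean(P,0)); print(job_done())
E
```

```text
[array([-19.9,  52.1]), array([18.1, 52.1]), array([ 17.1, -52.6]), array([-21.3, -52.6])] [-1.5  -0.25]
the job is handed in; nothing more can be done
None
```

The job is handed in, with no verdict shown. The cover sprang open after the latch press and was not touched. By my last camera measurement the power supply stands upright about 2 mm from the middle of the wide row, square across the ducts. The contactor is still in its place in the case.

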